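# Put the stacked sewing notions back on their rests

### The arm

A 6-joint arm with a two-finger parallel gripper is mounted at the origin on the work surface. World frame = base frame: x ahead of the robot, y to its left, z up, the work surface at z = 0. Lengths are in m, angles in rad, forces in N, time in s.
With the tool pointing down it reaches from about 0.375 to 0.975 m from the base axis. Payload 3.8 kg.
Tool frame: the origin (TCP) lies at the very end of the fingers, on their centre line; the grasp point (between the pads) lies 19 mm behind it (bot.tcp_to_grasp is the z of the grasp point in the tool frame, in m); z points along the fingers, y is the direction in which the jaws open and shut (so a half turn about z gives the same grasp; the last joint's range is limited). The gripper opens to 85 mm and grips with 20 to 120 N. Pads are 22 mm wide; open, the fingers measure 114 mm over their backs; the gripper's body (76 mm by 85 mm) begins 54 mm behind the grasp point. The pads swing forward as they close: fully open they stand 13 mm farther back than shut.
Start: joints at [-1.209, 0.264, 1.604, -0, 1.274, -0.037], TCP at [0.262, -0.622, 0.231] pointing down, gripper open.
Joint ranges: [-2.63, 2.63], [-0.94, 2.18], [0.31, 2.57], [-1.31, 4.45], [0, 2.66], [-2.55, 2.55]. Speed limits (rad/s): [2.57, 2.57, 3.14, 3.14, 3.14, 3.14].

### API

Orientations are given as a rotation vector (axis times angle).
In Python, from workcell import status, vision, job, bot gives the robot as it stands.
- The arm moves only by the tool apply_moves, never from a script. Its argument "deltas" is a list of rows, each a list of 7 numbers: the shift along the tool's x, y, z in m, then the turn, a rotation vector about the tool's x, y, z in rad, then the closure, from 0 (fully open) to 1 (shut). In form: [[x, y, z, rx, ry, rz, jaw], ...]. A call has 1 to 8 rows; each row is the pose to reach, as a shift and turn from the pose commanded when the call began, along the tool's axes at that moment; what a row does not reach only later rows make up. A row lasts 1/12 s, in which the tool goes at most 41.7 mm and 7.16 degrees, less where a joint would pass 70% of its speed; a pose out of reach is approached as far as the arm can. A call with a gripper value outside its range is refused whole. The fingers move at their own pace and stop on an object; "squeeze" is the grip in N (left out, the last holds). Time passes only in rows, so rows that repeat a pose let the fingers close. It gives the time, the measured TCP pose, the force and the opening at its end, in the units of the state.
- status.read_state(): the state, without advancing time (a new reading comes with each control period).
- vision.read_camera(name): name is "scene" or "top" or "wrist"; returns the picture (480x640x3 uint8, red, green, blue); there is no depth.
- vision.get_calibration(name): a dict with "fov_y" (degrees; the focal length in pixels is half the picture's height over the tangent of half this angle, whatever the lens; pixels are square), "cx", "cy" (the principal point, pixels), "R" (3x3) and "t" (3): a world point X has camera coordinates R X + t; the wrist camera has in their place "tool_from_camera" (4x4, takes a point from camera to tool coordinates, whose origin is the TCP and whose axes are the flange's). Camera axes: x right, y down, z forward; pixel columns grow to the right and rows downward; lengths in m; the calibration is good to about 2 mm. A picture is of the moment at which its call begins: read the wrist's pose just before it. get_calibration takes no time and is no camera call.
- job.finish_job(): hands the job in, once; it reports no verdict.
The state is a dict: "time": time; "q": joint angles; "joint_vel": joint speeds; "joint_torque": joint torques, N m; "tool_pos": TCP position; "tcp_rot": TCP orientation; "wrist_force": force on the tool from outside, world axes, zero at the start; "torque": the same for the moment, N m; "width": opening from 0.0 (shut) to 1.0 (fully open).
Only numpy, scipy, OpenCV 4.12 (cv2) and the standard library are available. Lean on these libraries where they do the work, as an engineer would, in place of code of your own. Each camera call takes 0.05 s, during which the arm holds its last target. There are 200 camera calls.

### The job

Take the stack of sewing notions apart and put each piece on the middle of its own wooden rest: the long case on the rectangular board, lying along it, the round tin on the round board, the hexagonal weight on the hexagonal board, and the wooden reel in the little cup. Keep every piece upright throughout, and leave the steel pin dish and the button jar where they are.

Things in the scene. Friction and masses are not known exactly. Their poses are not given: they have to be found in the camera images.
- notions_case: long white plastic case with a black seam, 160 (its x) x 62 (its y) x 28 mm high, 0.15 to 0.31 kg, closed and solid, flat on top; bottom of the stack, lying on the table. Origin: centre of its underside; z up.
- pin_tin: round aluminium tin, diameter 54 mm, 24 mm high, 0.08 to 0.17 kg, closed and solid. It stands on the case beside the hexagonal weight, about 33 mm from the case's middle along the case's x, on either side. Origin: centre of its underside; z up.
- hex_weight: dark steel hexagonal weight, 48 mm across flats (55 mm across corners), 24 mm high, 0.24 to 0.48 kg. It stands on the case beside the tin, about 33 mm from the case's middle, on either side. Origin: centre of its underside; two of its flats face its +y and -y; z up. At the start its y lies within 0.08 rad of the case's y.
- reel: small wooden reel standing on end, diameter 30 mm at both ends (upper and lower 12 mm), 25 mm at its waist, 36 mm high, 0.03 to 0.06 kg. It stands on top of either the tin or the weight. Origin: centre of its underside; z up.
- case_rest: fixed rectangular wooden board, 186 (its x) x 86 (its y) mm, flat top 8 mm above its origin, which is the centre of its underside on the table.
- tin_rest: fixed round wooden board, diameter 78 mm, flat top 8 mm above its origin (centre of its underside on the table).
- hex_rest: fixed hexagonal wooden board, 72 mm across flats, flat top 8 mm above its origin (centre of its underside on the table). The weight may be turned any way on it.
- reel_cup: fixed shallow round wooden cup, outside diameter 66 mm, inside 58 mm, inner floor 8 mm and rim 16 mm above its origin (centre of its underside on the table).
- pin_dish: small shallow steel dish, 80 mm across, 22 mm high, standing loose on the table; leave it alone. Origin: centre of its underside.
- button_jar: squat amber glass jar with a metal lid, diameter 62 mm, 64 mm high, standing loose on the table; leave it alone. Origin: centre of its underside.

How it is judged:
By the outcome, as a careful person would: the job done as asked, in the order asked, and still so for the second after the job is handed in, with the robot touching nothing.
It also fails if it takes over 109 s, if anything falls off the work surface, if the arm or the gripper's body presses on something with over 40 N, if the wrist force passes 120 N, or if a joint passes its speed limit or range.

## Working session

There is one attempt and no reset: what is moved stays moved. The work goes in short steps, Python scripts to look and compute and a tool call to move; the robot and the scene stay as the last step left them, time stands still between calls to the robot, and variables do not carry over. Pictures are saved under pics/ and viewed, about 12 in all and at most 16, crops included, and the job is handed in when it is done.

Besides the shell and the picture viewer there is one more tool, called after "Call:" in YAML: its name, and indented under it one key for each argument. apply_moves: Moves the arm, as the interface text tells. Its arguments: {"type":"object","properties":{"deltas":{"type":"array","items":{"type":"array","items":{"type":"number"}}},"squeeze":{"type":"number"}},"required":["deltas"]}

```bash
ls; mkdir -p pics; python3 - <<'E'
from workcell import status, vision, job, bot
import cv2
print(status.read_state()); print(bot.tcp_to_grasp)
for n in("scene","top","wrist"):
    im=vision.read_camera(n); cv2.imwrite(f"pics/{n}0.png",im[:,:,::-1]); print(n,vision.get_calibration(n))
E
```

```text
pics
{'time': 0.0, 'q': array([-1.20890954e+00,  2.64798595e-01,  1.60545049e+00,  3.07098794e-05,
        1.27380356e+00, -3.69226018e-02]), 'joint_vel': array([-0.00126456,  0.00137871, -0.00134798, -0.00109265, -0.0001074 ,
       -0.00013589]), 'joint_torque': array([-3.62753717e-02, -5.15581906e+01, -3.68464172e+01, -1.24603888e-02,
       -3.59401724e-02,  2.13260631e-03]), 'tool_pos': array([ 0.26182474, -0.62127616,  0.2298902 ]), 'tcp_rot': array([-3.07695958e+00, -6.21809370e-01,  5.79145549e-04]), 'wrist_force': array([-0.88521724, -0.64917549,  0.39382056]), 'torque': array([0.01880743, 0.05728005, 0.00415703]), 'width': 1.0006547081615338}
-0.0187
scene {'fov_y': 51.27414956132506, 'cx': 318.12816886113893, 'cy': 243.84133163147473, 'R': array([[ 0.75333122,  0.65761471,  0.00591396],
       [ 0.44579175, -0.50402461, -0.73974922],
       [-0.48348919,  0.55991257, -0.67285668]]), 't': array([-0.44223557, -0.2185649 ,  1.28312006])}
top {'fov_y': 52.79991133993409, 'cx': 324.9626835821902, 'cy': 236.7574438630613, 'R': array([[-0.02045156, -0.99946732,  0.02543247],
       [-0.99635823,  0.01826865, -0.08328581],
       [ 0.08277683, -0.02704317, -0.99620112]]), 't': array([-6.80893052e-04,  5.90876926e-01,  1.09642836e+00])}
wrist {'fov_y': 71.95763243713502, 'cx': 322.62646827631346, 'cy': 239.1677700189245, 'tool_from_camera': array([[-6.93546705e-04, -9.48769253e-01, -3.15969024e-01,
         8.19242994e-02],
       [ 9.99999759e-01, -6.64185380e-04, -2.00614195e-04,
         1.20356846e-03],
       [-1.95254263e-05, -3.15969087e-01,  9.48769485e-01,
        -1.42288812e-01],
       [ 0.00000000e+00,  0.00000000e+00,  0.00000000e+00,
         1.00000000e+00]])}
```

View pics/top0.png

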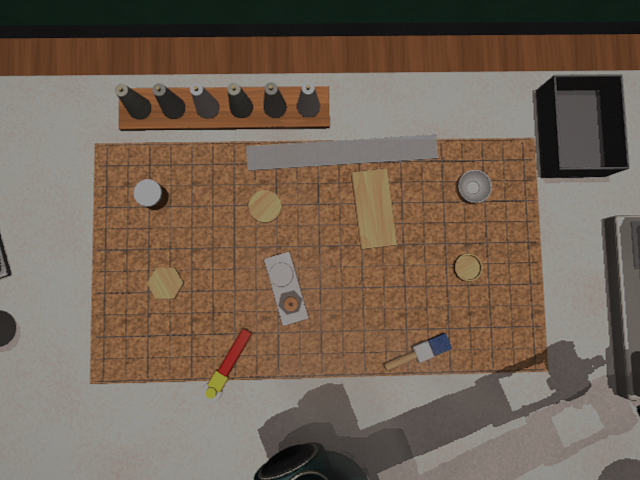

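View pics/scene0.png

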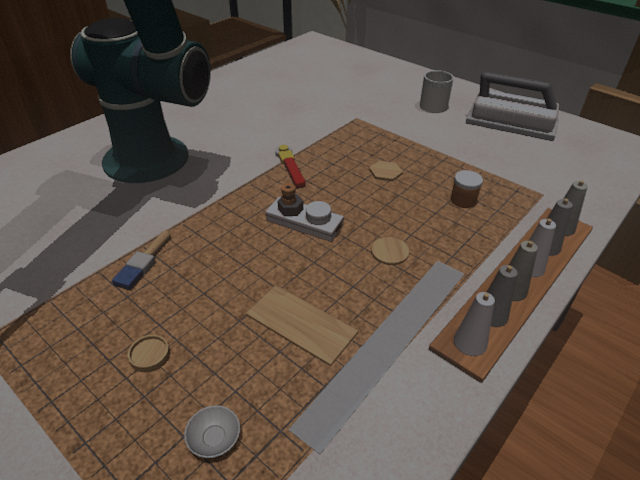

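Top view: case around (286,288), tin at (282,274), and the reel on the weight at (291,303). The rests are hexagon (165,282), round (265,206), rectangle (375,208) and cup (467,267). The dish is at (474,186) and the jar at (148,193).

```bash
cat > h.py <<'E'
import numpy as np, cv2
from scipy.spatial.transform import Rotation as Ro
from workcell import status, vision, bot
def cam(n):
    c=vision.get_calibration(n); s=status.read_state()
    im=vision.read_camera(n)
    if n=="wrist":
        T=np.eye(4);T[:3,:3]=Ro.from_rotvec(s["tcp_rot"]).as_matrix();T[:3,3]=s["tool_pos"]
        T=T@c["tool_from_camera"]; R=T[:3,:3].T; t=-R@T[:3,3]
    else: R,t=np.array(c["R"]),np.array(c["t"])
    f=240/np.tan(np.radians(c["fov_y"]/2))
    return im,(R,t,f,c["cx"],c["cy"])
def cast(P,uv,z):
    R,t,f,cx,cy=P; uv=np.atleast_2d(uv).astype(float)
    d=np.c_[(uv[:,0]-cx)/f,(uv[:,1]-cy)/f,np.ones(len(uv))]@R
    o=-R.T@t; return o+d*((z-o[2])/d[:,2])[:,None]
def proj(P,X):
    R,t,f,cx,cy=P; c=np.atleast_2d(X)@R.T+t
    return c[:,:2]/c[:,2:]*f+[cx,cy]
def delta(xyz,yaw,pos=None,rot=None):
    """tool-frame shift and turn to TCP xyz, pointing down, jaw axis (tool y) at yaw (mod pi)"""
    s=status.read_state(); p=s["tool_pos"] if pos is None else np.array(pos)
    R=Ro.from_rotvec(s["tcp_rot"] if rot is None else rot)
    best=None
    for k in(0,np.pi):
        y=np.array([np.cos(yaw+k),np.sin(yaw+k),0]); z=np.array([0,0,-1.]); 
        G=Ro.from_matrix(np.c_[np.cross(y,z),y,z]); r=(R.inv()*G).as_rotvec()
        if best is None or np.linalg.norm(r)<np.linalg.norm(best): best=r
    return np.round(R.inv().apply(np.array(xyz)-p),4),np.round(best,4)
def blobs(im,P,mask,z,amin=60):
    for c in cv2.findContours(mask.astype(np.uint8),cv2.RETR_EXTERNAL,cv2.CHAIN_APPROX_NONE)[0]:
        if cv2.contourArea(c)<amin: continue
        w=cast(P,c[:,0],z)[:,:2]; r=cv2.minAreaRect((w*1000).astype(np.float32))
        m=cv2.moments(c); u=(m["m10"]/m["m00"],m["m01"]/m["m00"])
        print(np.round(u,1),"ctr",np.round(cast(P,u,z)[0,:2],4),"rect mm",np.round(r[0],1),np.round(r[1],1),round(r[2],1))
E
python3 - <<'E'
from h import *
im,P=cam("top"); hsv=cv2.cvtColor(im,cv2.COLOR_RGB2HSV)
for n,u in dict(hexr=(165,275),tinr=(265,200),rect=(375,190),cup=(467,258),cupin=(467,267),case=(278,262),case2=(300,315),tin=(282,274),hex=(284,303),reel=(291,303),mat=(330,300),dish=(474,178)).items(): print(n,hsv[u[1],u[0]],end=' ')
print()
H,S,V=[hsv[...,i].astype(int) for i in range(3)]
roi=np.zeros(H.shape,bool);roi[150:350,100:535]=1
print("wood z8");blobs(im,P,roi&(H>=15)&(H<30)&(S>70)&(V>120),.008)
print("case z28");blobs(im,P,roi&(S<50)&(V>110),.028)
s=np.hstack([cv2.resize(im[240:335,250:325],None,fx=5,fy=5,interpolation=2),cv2.resize(im[240:335,250:325],None,fx=5,fy=5,interpolation=2)[:,:0]])
cv2.imwrite("pics/crop1.png",s[:,:,::-1])
E
```

```text
hexr [ 18 108 149] tinr [ 19 106 149] rect [ 18 110 149] cup [ 18 111 149] cupin [ 20 100 150] case [  4  15 132] case2 [  4  12 146] tin [  8  14 147] hex [ 11 131 123] reel [11 73 73] mat [ 13 125 124] dish [ 11  15 133] 
wood z8
[164.1 282.7] ctr [0.4922 0.362 ] rect mm [493.2 362.4] [80.4 72.3] 29.8
[468.8 266.9] ctr [ 0.5146 -0.3505] rect mm [ 514.6 -350.5] [64.1 64.1] 61.1
[264.5 205.4] ctr [0.669  0.1285] rect mm [669.4 128.9] [76.1 76.8] 49.0
[374.2 208.1] ctr [ 0.6581 -0.1307] rect mm [ 655.3 -134.2] [195.9  92.7] 5.1
case z28
[422.5 346.2] ctr [ 0.3359 -0.2293] rect mm [ 338.8 -227.1] [38.9 18. ] 88.6
[284.5 283.9] ctr [0.4839 0.0828] rect mm [474.6  80.3] [158.8  62. ] 15.2
[146.9 192.1] ctr [0.7014 0.3969] rect mm [701.7 396.6] [61.  59.5] 0.4
[472.9 186.4] ctr [ 0.7029 -0.3623] rect mm [ 701.9 -359.9] [67.1 65.6] 67.0
[327.3 157. ] ctr [ 0.778  -0.0215] rect mm [771.7 -57. ] [446.8  45.1] 89.2
```

View pics/crop1.png

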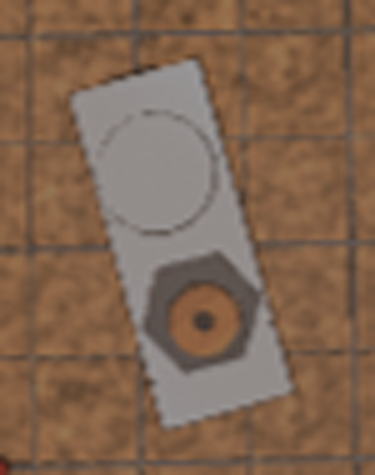

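The crop shows the tin at top px (281.4,274.4), the reel at (291,304.2), and the case axis at about 15°. I'll move above the stack and take one close look.

```bash
python3 - <<'E'
from h import *
c=vision.get_calibration("top");P=(np.array(c["R"]),np.array(c["t"]),240/np.tan(np.radians(c["fov_y"]/2)),c["cx"],c["cy"])
print("reel",cast(P,(291,304.2),.088),"tin",cast(P,(281.4,274.4),.052))
s=status.read_state();print(Ro.from_rotvec(s["tcp_rot"]).as_matrix().round(3))
print(delta([.47,.08,.22],np.radians(105.2)))
E
```

```text
reel [[0.44079823 0.06587742 0.088     ]] tin [[0.50559001 0.08802846 0.052     ]]
[[ 0.922  0.388 -0.001]
 [ 0.388 -0.922  0.002]
 [ 0.    -0.002 -1.   ]]
(array([ 0.4641, -0.5656,  0.0114]), array([-0.0018,  0.    ,  0.1335]))
```

Call:
apply_moves:
  deltas:
    - [0.21,-0.26,0,0,0,0.13,0]
    - [0.21,-0.26,0,0,0,0.13,0]
    - [0.21,-0.26,0,0,0,0.13,0]
    - [0.21,-0.26,0,0,0,0.13,0]
    - [0.21,-0.26,0,0,0,0.13,0]
    - [0.21,-0.26,0,0,0,0.13,0]
    - [0.21,-0.26,0,0,0,0.13,0]
    - [0.21,-0.26,0,0,0,0.13,0]

```text
time: 0.87
tool_pos: [0.3544, -0.2998, 0.2312]
tcp_rot: [3.113, 0.42, 0.001]
wrist_force: [1.1, -0.9, -0.2]
width: 0.995
```

```bash
python3 - <<'E'
from h import *
print(delta([.47,.08,.22],np.radians(105.2)))
E
```

```text
(array([ 0.2121, -0.3356,  0.0112]), array([ 0.0003, -0.0003,  0.0028]))
```

Call:
apply_moves:
  deltas:
    - [0.17,-0.27,0.01,0,0,0,0]
    - [0.17,-0.27,0.01,0,0,0,0]
    - [0.17,-0.27,0.01,0,0,0,0]
    - [0.17,-0.27,0.01,0,0,0,0]
    - [0.17,-0.27,0.01,0,0,0,0]
    - [0.17,-0.27,0.01,0,0,0,0]
    - [0.17,-0.27,0.01,0,0,0,0]
    - [0.17,-0.27,0.01,0,0,0,0]

```text
time: 1.53
tool_pos: [0.4469, 0.007, 0.2214]
tcp_rot: [-3.112, -0.423, -0.002]
wrist_force: [-0.5, -0.8, 0.7]
width: 0.997
```

Call:
apply_moves:
  deltas:
    - [0.04,-0.06,0,0,0,0,0]
    - [0.04,-0.06,0,0,0,0,0]
    - [0.04,-0.06,0,0,0,0,0]
    - [0.04,-0.06,0,0,0,0,0]

```text
time: 1.87
tool_pos: [0.4693, 0.0735, 0.2211]
tcp_rot: [3.112, 0.427, -0.001]
wrist_force: [-0.5, -0.0, -0.3]
width: 0.999
```

```bash
python3 - <<'E'
from h import *
im,P=cam("wrist"); print(status.read_state()["tool_pos"])
cv2.imwrite("pics/w1.png",im[:,:,::-1])
print(proj(P,[[.4408,.0659,.088],[.5056,.088,.052]]))
E
```

```text
[0.46897932 0.07244182 0.22105557]
[[321.07644723 260.04902899]
 [316.96323804 177.65414572]]
```

View pics/w1.png

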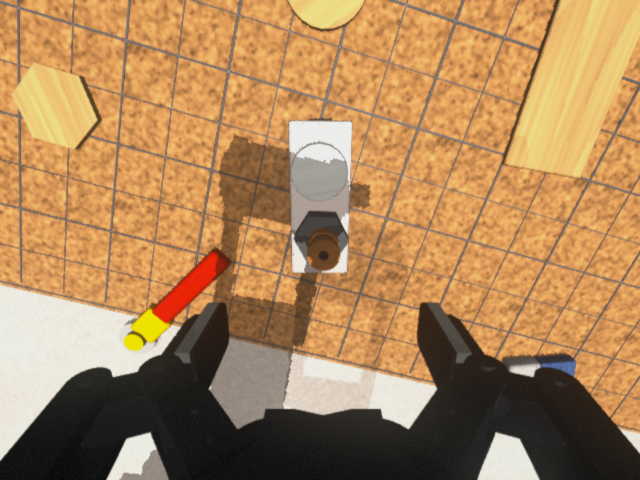

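The wrist view shows the reel hole at (323,255), the tin top at (320,171), and case corners at about (289,122), (353,122), (292,272) and (348,272), so the jaw axis is square to the case.

```bash
python3 - <<'E'
from h import *
im,P=cam("wrist"); print(status.read_state()["tool_pos"])
r=cast(P,(323,255),.088)[0];print("reel",r,"tin",cast(P,(320,171.5),.052),"case",cast(P,[(289,122),(353,122),(292,272),(348,272)],.028).round(4))
print("hexrest",cast(P,(57,106),.008))
hs=cv2.cvtColor(im,cv2.COLOR_RGB2HSV);print(hs[106,57],hs[100,580],hs[300,270],hs[50,300])
g=(r[:2]+[.4408,.0659])/2; print(g)
for z in(.12,.0635): print(delta([*g,z],np.radians(105.2)))
E
```

```text
[0.46884225 0.07175414 0.22101984]
reel [0.44562454 0.06447973 0.088     ] tin [[0.51154059 0.08558596 0.052     ]] case [[0.5458 0.1259 0.028 ]
 [0.5622 0.0669 0.028 ]
 [0.3947 0.0858 0.028 ]
 [0.4112 0.0261 0.028 ]]
hexrest [[0.49852656 0.35457728 0.008     ]]
[ 20 131 238] [ 19 131 239] [ 14 149 140] [ 15 153 215]
[0.44321227 0.06518986]
(array([-0.0264, -0.0005,  0.101 ]), array([0.0004, 0.0008, 0.004 ]))
(array([-0.0263, -0.0006,  0.1575]), array([0.0004, 0.0008, 0.004 ]))
```

Call:
apply_moves:
  deltas:
    - [-0.026,0,0.04,0,0,0,0.3]
    - [-0.026,0,0.08,0,0,0,0.3]
    - [-0.026,0,0.12,0,0,0,0.3]
    - [-0.026,0,0.145,0,0,0,0.3]
    - [-0.026,0,0.16,0,0,0,0.3]
    - [-0.026,0,0.16,0,0,0,0.3]
  squeeze: 30

```text
time: 2.47
tool_pos: [0.4398, 0.0634, 0.0573]
tcp_rot: [-3.114, -0.417, 0.013]
wrist_force: [-1.3, 0.0, 0.0]
width: 0.695
```

Call:
apply_moves:
  deltas:
    - [0,0,0,0,0,0,0.6]
    - [0,0,0,0,0,0,0.7]
    - [0,0,0,0,0,0,0.8]
    - [0,0,0,0,0,0,1]
    - [0,0,0,0,0,0,1]
    - [0,0,0,0,0,0,1]

```text
time: 2.97
tool_pos: [0.4461, 0.0651, 0.0632]
tcp_rot: [3.112, 0.421, 0.006]
wrist_force: [-0.7, -2.1, 6.8]
width: 0.335
```

Call:
apply_moves:
  deltas:
    - [0,0,-0.01,0,0,0,1]
    - [0,0,-0.03,0,0,0,1]
    - [0,0,-0.06,0,0,0,1]
    - [0,0,-0.1,0,0,0,1]
    - [0,0,-0.1,0,0,0,1]
    - [0,0,-0.1,0,0,0,1]

```text
time: 3.47
tool_pos: [0.4467, 0.0658, 0.165]
tcp_rot: [3.113, 0.421, 0.011]
wrist_force: [-1.0, -0.0, -0.9]
width: 0.334
```

```bash
python3 - <<'E'
from h import *
im,P=cam("wrist"); s=status.read_state();print(s["tool_pos"],s["width"],s["wrist_force"])
cv2.imwrite("pics/w2.png",im[:,:,::-1])
E
```

```text
[0.44486493 0.06555129 0.16276607] 0.3361748579434516 [-0.28280284 -0.14186605 -0.85839812]
```

View pics/w2.png

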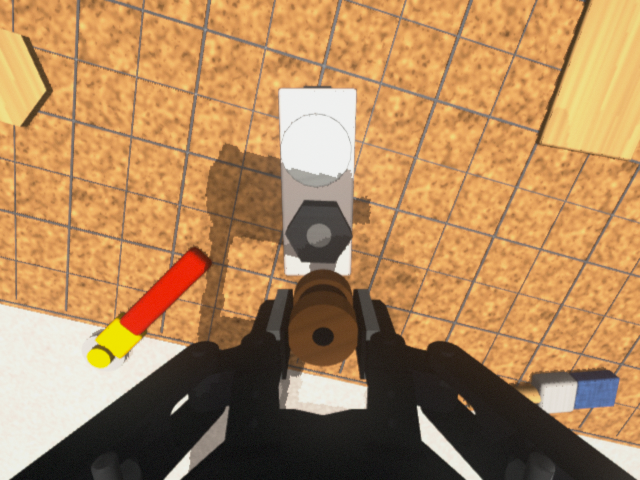

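The reel is held upright with its hole at (323,337). The weight is undisturbed at (319,235) and the tin is at (316,150).

```bash
python3 - <<'E'
from h import *
s=status.read_state(); print(s["q"].round(2))
c=vision.get_calibration("wrist")["tool_from_camera"]
im,P=cam("wrist"); r=cast(P,(323,337),.163+.026)[0]; print("reel in tool", Ro.from_rotvec(s["tcp_rot"]).inv().apply(r-s["tool_pos"]))
print("hex",cast(P,(319,233),.052),"tin",cast(P,(316,150),.052))
print(delta([.5175-.058,-.3535-.0157,.15],np.radians(105.2)))
E
```

```text
[ 0.09 -0.12  2.14  0.    1.11  1.39]
reel in tool [ 0.00109969  0.00119718 -0.02623052]
hex [[0.44758952 0.06819024 0.052     ]] tin [[0.50910934 0.08718136 0.052     ]]
(array([-0.1002,  0.4232,  0.0112]), array([-0.0002,  0.0002,  0.0037]))
```

Call:
apply_moves:
  deltas:
    - [-0.07,0.3,0.01,0,0,0,1]
    - [-0.07,0.3,0.01,0,0,0,1]
    - [-0.07,0.3,0.01,0,0,0,1]
    - [-0.07,0.3,0.01,0,0,0,1]
    - [-0.07,0.3,0.01,0,0,0,1]
    - [-0.07,0.3,0.01,0,0,0,1]
    - [-0.07,0.3,0.01,0,0,0,1]
    - [-0.07,0.3,0.01,0,0,0,1]

```text
time: 4.23
tool_pos: [0.4549, -0.2464, 0.1492]
tcp_rot: [-3.114, -0.417, 0.004]
wrist_force: [0.7, 0.4, -0.1]
width: 0.337
```

Call:
apply_moves:
  deltas:
    - [-0.01,0.04,0,0,0,0,1]
    - [-0.02,0.08,0,0,0,0,1]
    - [-0.03,0.12,0,0,0,0,1]
    - [-0.03,0.123,0,0,0,0,1]
    - [-0.03,0.123,0,0,0,0,1]
    - [-0.03,0.123,0,0,0,0,1]

```text
time: 4.73
tool_pos: [0.4588, -0.368, 0.149]
tcp_rot: [-3.11, -0.419, 0.004]
wrist_force: [-0.1, -0.1, -0.8]
width: 0.337
```

```bash
python3 - <<'E'
from h import *
im,P=cam("wrist"); s=status.read_state();print(s["tool_pos"],s["width"],s["wrist_force"])
cv2.imwrite("pics/w3.png",im[:,:,::-1])
hs=cv2.cvtColor(im,cv2.COLOR_RGB2HSV).astype(int); m=(hs[...,0]>=17)&(hs[...,0]<30)&(hs[...,1]>70)&(hs[...,1]<200)&(hs[...,2]>90)
m=cv2.morphologyEx(m.astype(np.uint8),cv2.MORPH_OPEN,np.ones((5,5))); blobs(im,P,m,.016,800)
E
```

```text
[ 0.45898752 -0.3673606   0.14934849] 0.3398123777741774 [-1.1099669   0.98832143  0.28781295]
[327.3 146.6] ctr [ 0.5259 -0.354 ] rect mm [ 525.8 -354.5] [66.9 47.8] 61.1
```

View pics/w3.png

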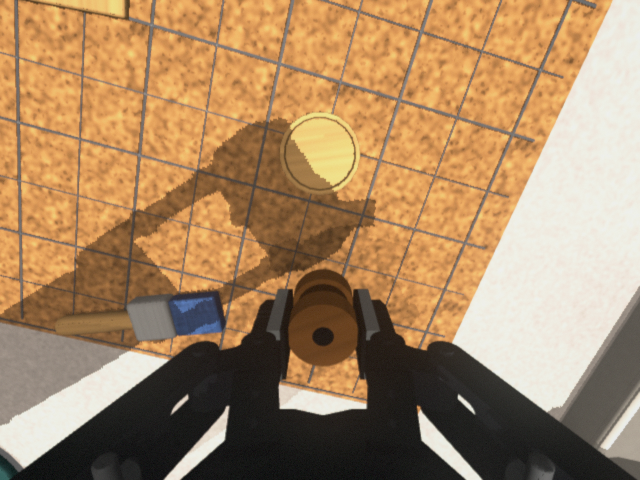

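The cup rim circle is centred at (320,153), with the reel upright at (323,337).

```bash
python3 - <<'E'
from h import *
im,P=cam("wrist"); s=status.read_state()
w=cast(P,(320,153),.016)[0];ct=vision.get_calibration("top");Pt=(np.array(ct["R"]),np.array(ct["t"]),240/np.tan(np.radians(ct["fov_y"]/2)),ct["cx"],ct["cy"])
t=cast(Pt,(468.3,266.9),.016)[0]; g=(w+t)/2; print(w,t,g)
for z in(.1,.017):print(delta([*g[:2],z],np.radians(105.2)))
E
```

```text
[ 0.51977222 -0.34902819  0.016     ] [ 0.51448079 -0.34672036  0.016     ] [ 0.51712651 -0.34787428  0.016     ]
(array([ 0.0609, -0.003 ,  0.0497]), array([-0.003 ,  0.0015,  0.0044]))
(array([ 0.0611, -0.0028,  0.1327]), array([-0.003 ,  0.0015,  0.0044]))
```

Call:
apply_moves:
  deltas:
    - [0.035,-0.003,0,0,0,0,1]
    - [0.061,-0.003,0.02,0,0,0,1]
    - [0.061,-0.003,0.06,0,0,0,1]
    - [0.061,-0.003,0.095,0,0,0,1]
    - [0.061,-0.003,0.115,0,0,0,1]
    - [0.061,-0.003,0.124,0,0,0,1]
    - [0.061,-0.003,0.127,0,0,0,1]
    - [0.061,-0.003,0.127,0,0,0,1]

```text
time: 5.5
tool_pos: [0.5181, -0.349, 0.0242]
tcp_rot: [-3.113, -0.423, 0.001]
wrist_force: [0.3, 0.0, -0.4]
width: 0.334
```

Call:
apply_moves:
  deltas:
    - [0,0,0.001,0,0,0,1]
    - [0,0,0.002,0,0,0,1]
    - [0,0,0.002,0,0,0,1]

```text
time: 5.75
tool_pos: [0.5193, -0.3509, 0.0242]
tcp_rot: [3.111, 0.42, 0.004]
wrist_force: [0.0, -0.1, -0.6]
width: 0.337
```

Call:
apply_moves:
  deltas:
    - [0,0,0.001,0,0,0,1]
    - [0,0,0.0015,0,0,0,1]
    - [0,0,0.002,0,0,0,1]
    - [0,0,0.002,0,0,0,1]

```text
time: 6.08
tool_pos: [0.5181, -0.3501, 0.0204]
tcp_rot: [3.113, 0.421, 0.0]
wrist_force: [0.3, -0.4, -0.9]
width: 0.336
```

```bash
python3 - <<'E'
from h import *
for i in range(4):
    im,P=cam("wrist"); s=status.read_state();print(s["tool_pos"],s["wrist_force"])
E
```

```text
[ 0.5180465  -0.35002153  0.02027894] [ 0.77649354  0.66527726 -0.05015292]
[ 0.51799553 -0.3500015   0.02019866] [ 0.36990072  0.2118979  -0.9517962 ]
[ 0.51804324 -0.35000924  0.02021339] [-1.19656533  0.15725289  0.18362124]
[ 0.51806183 -0.34998619  0.02021315] [-0.75184484  0.25109995 -0.308501  ]
```

Call:
apply_moves:
  deltas:
    - [0,0,0.001,0,0,0,1]
    - [0,0,0.001,0,0,0,1]
    - [0,0,0.001,0,0,0,1]

```text
time: 6.53
tool_pos: [0.5182, -0.3501, 0.0193]
tcp_rot: [3.113, 0.421, 0.0]
wrist_force: [-1.0, 0.5, -0.0]
width: 0.335
```

Call:
apply_moves:
  deltas:
    - [0,0,0.001,0,0,0,1]
    - [0,0,0.001,0,0,0,1]
    - [0,0,0.001,0,0,0,1]

```text
time: 6.78
tool_pos: [0.5182, -0.3501, 0.0193]
tcp_rot: [3.113, 0.421, 0.0]
wrist_force: [-1.7, 1.0, 5.6]
width: 0.337
```

Call:
apply_moves:
  deltas:
    - [0,0,-0.0005,0,0,0,0.5]
    - [0,0,-0.0005,0,0,0,0.4]
    - [0,0,-0.0005,0,0,0,0.4]
    - [0,0,-0.0005,0,0,0,0.4]
    - [0,0,-0.02,0,0,0,0.4]
    - [0,0,-0.06,0,0,0,0.2]
    - [0,0,-0.1,0,0,0,0]
    - [0,0,-0.13,0,0,0,0]

```text
time: 7.45
tool_pos: [0.5187, -0.3504, 0.1509]
tcp_rot: [3.112, 0.421, 0.002]
wrist_force: [1.6, -0.9, 0.7]
width: 0.99
```

```bash
python3 - <<'E'
from h import *
im,P=cam("wrist"); s=status.read_state();print(s["tool_pos"],s["width"],s["wrist_force"])
im,P=cam("top"); cv2.imwrite("pics/t2.png",cv2.resize(im[160:400,400:560],None,fx=3,fy=3,interpolation=2)[:600,:,::-1])
print(delta([.47,.08,.15],np.radians(105.2)))
E
```

```text
[ 0.52215619 -0.35288453  0.15828827] 0.9998761813551745 [ 1.5423091  -2.17257183  3.74562109]
(array([ 0.0646, -0.4313,  0.0021]), array([ 0.0103, -0.0081,  0.0035]))
```

View pics/t2.png

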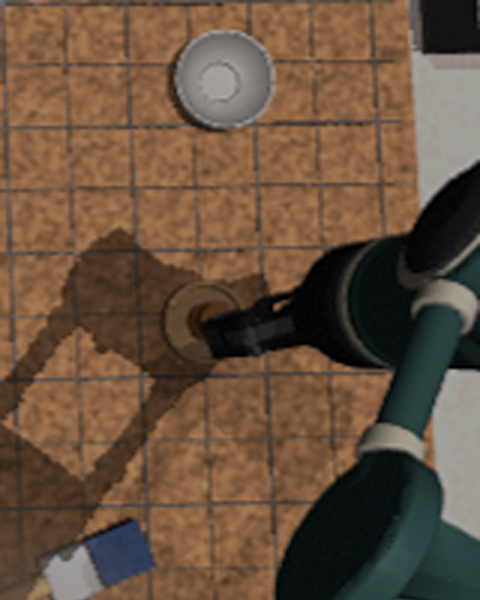

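The reel stands in the cup, with its top visible at (205,325) beside the gripper. The dish is untouched. Next is the tin.

Call:
apply_moves:
  deltas:
    - [0.05,-0.3,0,0,0,0,0]
    - [0.05,-0.3,0,0,0,0,0]
    - [0.05,-0.3,0,0,0,0,0]
    - [0.05,-0.3,0,0,0,0,0]
    - [0.05,-0.3,0,0,0,0,0]
    - [0.05,-0.3,0,0,0,0,0]
    - [0.05,-0.3,0,0,0,0,0]
    - [0.05,-0.3,0,0,0,0,0]

```text
time: 8.22
tool_pos: [0.4847, -0.043, 0.1472]
tcp_rot: [-3.11, -0.425, 0.003]
wrist_force: [0.1, 0.0, -0.2]
width: 0.998
```

Call:
apply_moves:
  deltas:
    - [0.01,-0.04,0,0,0,0,0]
    - [0.02,-0.08,0,0,0,0,0]
    - [0.02,-0.12,0,0,0,0,0]
    - [0.02,-0.13,0,0,0,0,0]
    - [0.02,-0.13,0,0,0,0,0]

```text
time: 8.63
tool_pos: [0.4703, 0.0852, 0.1476]
tcp_rot: [-3.112, -0.428, 0.002]
wrist_force: [0.1, -0.1, -0.5]
width: 1.002
```

```bash
python3 - <<'E'
from h import *
im,P=cam("wrist");im,P=cam("wrist"); s=status.read_state();print(s["tool_pos"],s["width"],s["wrist_force"])
cv2.imwrite("pics/w4.png",im[:,:,::-1])
print(proj(P,[[.508,.087,.052],[.4455,.067,.052]]))
for z in (.06,.028):print(delta([.508,.087,z],np.radians(105.2)))
E
```

```text
[0.47130061 0.08274608 0.14781569] 1.0056566400199105 [ 1.07443195 -0.83751312  0.47186313]
[[330.34959436 194.93900454]
 [332.92873489 277.27175219]]
(array([0.0366, 0.0056, 0.0878]), array([0.0008, 0.0007, 0.005 ]))
(array([0.0366, 0.0056, 0.1198]), array([0.0008, 0.0007, 0.005 ]))
```

View pics/w4.png

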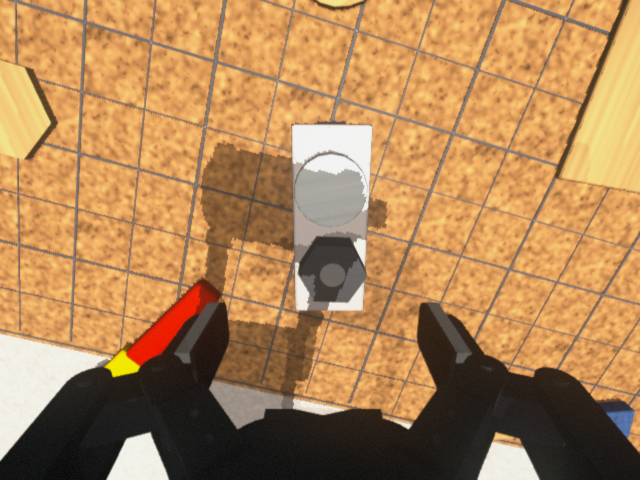

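The tin is at (331,189) and the weight at (332,270), within a few mm of the estimate. Descending.

Call:
apply_moves:
  deltas:
    - [0.039,0.006,0.03,0,0,0,0]
    - [0.039,0.006,0.07,0,0,0,0]
    - [0.039,0.006,0.1,0,0,0,0]
    - [0.039,0.006,0.112,0,0,0,0]
    - [0.039,0.006,0.117,0,0,0,0]
    - [0.039,0.006,0.117,0,0,0,0]
    - [0.039,0.006,0.117,0,0,0,0]
  squeeze: 35

```text
time: 9.32
tool_pos: [0.5118, 0.0871, 0.0325]
tcp_rot: [3.113, 0.419, 0.003]
wrist_force: [0.2, -0.2, 0.6]
width: 0.998
```

Call:
apply_moves:
  deltas:
    - [0,0,0,0,0,0,0.15]
    - [0,0,0,0,0,0,0.25]
    - [0,0,0,0,0,0,0.35]
    - [0,0,0,0,0,0,0.6]
    - [0,0,0,0,0,0,0.6]
    - [0,0,0,0,0,0,0.6]

```text
time: 9.82
tool_pos: [0.512, 0.088, 0.0333]
tcp_rot: [3.113, 0.421, 0.005]
wrist_force: [-2.1, -0.1, 6.2]
width: 0.62
```

Call:
apply_moves:
  deltas:
    - [0,0,-0.005,0,0,0,0.7]
    - [0,0,-0.02,0,0,0,0.7]
    - [0,0,-0.05,0,0,0,0.7]
    - [0,0,-0.09,0,0,0,0.7]
    - [0.04,0,-0.1,0,0,0,0.7]
    - [0.08,-0.01,-0.1,0,0,0,0.7]
    - [0.08,-0.01,-0.1,0,0,0,0.7]
    - [0.08,-0.01,-0.1,0,0,0,0.7]

```text
time: 10.48
tool_pos: [0.5865, 0.1195, 0.1316]
tcp_rot: [-3.113, -0.423, -0.001]
wrist_force: [-0.9, 0.2, -1.4]
width: 0.612
```

```bash
python3 - <<'E'
from h import *
im,P=cam("wrist");im,P=cam("wrist"); s=status.read_state();print(s["tool_pos"],s["width"],s["wrist_force"])
cv2.imwrite("pics/w5.png",im[:,:,::-1])
hs=cv2.cvtColor(im,cv2.COLOR_RGB2HSV).astype(int); m=(hs[...,0]>=17)&(hs[...,0]<30)&(hs[...,1]>70)&(hs[...,1]<200)&(hs[...,2]>90)
m=cv2.morphologyEx(m.astype(np.uint8),cv2.MORPH_OPEN,np.ones((5,5))); blobs(im,P,m,.008,800)
print(delta([.672,.126,.1],np.radians(105.2)))
E
```

```text
[0.58377318 0.11853367 0.13039741] 0.616141531895061 [ 0.4832547   0.73995025 -2.01845102]
[ 32.  255.7] ctr [0.4979 0.3531] rect mm [493.9 348.2] [62.4 80.1] 88.2
[608.  246.5] ctr [ 0.637  -0.1198] rect mm [ 640.1 -101.8] [193.5  77.6] 32.3
[348.9 115.4] ctr [0.6785 0.1233] rect mm [681.9 115.9] [85.5 98.8] 5.8
(array([0.0871, 0.0163, 0.0302]), array([-0.0002,  0.0027,  0.004 ]))
```

View pics/w5.png

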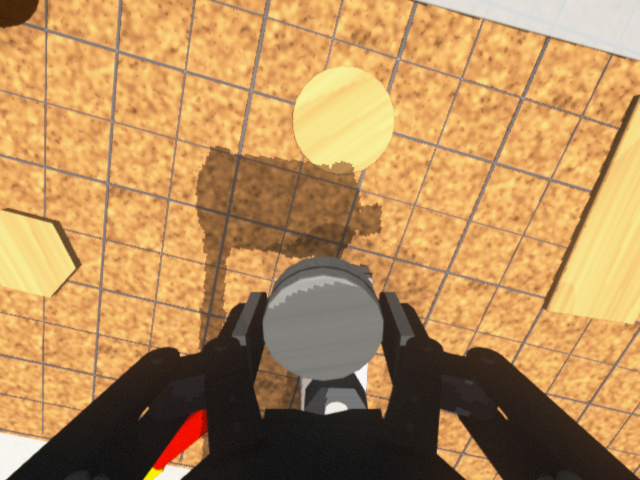

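The tin is held level, centred at (323,318). The round board is centred at (343,120).

```bash
python3 - <<'E'
from h import *
im,P=cam("wrist"); s=status.read_state()
t=cast(P,(323.5,322),s["tool_pos"][2]+.019)[0]; r=cast(P,(343,119.5),.008)[0]
iR=Ro.from_rotvec(s["tcp_rot"]).inv()
print("tin in tool",iR.apply(t-s["tool_pos"]),"rest",r)
g=(r[:2]+[.669,.1285])/2
print(g,delta([*g,.013+.002],np.radians(105.2)))
E
```

```text
tin in tool [ 0.00392121  0.00128994 -0.01901098] rest [0.67352036 0.12627245 0.008     ]
[0.67126018 0.12738622] (array([0.0874, 0.0146, 0.1151]), array([-0.0002,  0.0027,  0.0038]))
```

Call:
apply_moves:
  deltas:
    - [0.04,0.007,0,0,0,0,0.7]
    - [0.08,0.014,0.01,0,0,0,0.7]
    - [0.086,0.014,0.04,0,0,0,0.7]
    - [0.086,0.014,0.08,0,0,0,0.7]
    - [0.086,0.014,0.105,0,0,0,0.7]
    - [0.086,0.014,0.112,0,0,0,0.7]
    - [0.086,0.014,0.114,0,0,0,0.7]
    - [0.086,0.014,0.114,0,0,0,0.7]

```text
time: 11.3
tool_pos: [0.6709, 0.1276, 0.0172]
tcp_rot: [3.113, 0.421, -0.001]
wrist_force: [0.4, -0.6, -1.4]
width: 0.615
```

Call:
apply_moves:
  deltas:
    - [0,0,0.001,0,0,0,0.7]
    - [0,0,0.0015,0,0,0,0.7]
    - [0,0,0.0015,0,0,0,0.7]
    - [0,0,0.0015,0,0,0,0.7]

```text
time: 11.63
tool_pos: [0.6725, 0.1281, 0.0172]
tcp_rot: [-3.113, -0.421, -0.003]
wrist_force: [-0.7, -1.1, -2.3]
width: 0.616
```

Call:
apply_moves:
  deltas:
    - [0,0,0.001,0,0,0,0.7]
    - [0,0,0.002,0,0,0,0.7]
    - [0,0,0.002,0,0,0,0.7]
    - [0,0,0.002,0,0,0,0.7]

```text
time: 11.97
tool_pos: [0.6716, 0.1279, 0.0136]
tcp_rot: [-3.113, -0.421, 0.001]
wrist_force: [0.5, -0.8, -0.8]
width: 0.622
```

Call:
apply_moves:
  deltas:
    - [0,0,0.001,0,0,0,0.7]
    - [0,0,0.001,0,0,0,0.7]
    - [0,0,0.001,0,0,0,0.7]

```text
time: 12.22
tool_pos: [0.6718, 0.128, 0.0133]
tcp_rot: [-3.113, -0.421, -0.0]
wrist_force: [-2.1, -0.2, 4.4]
width: 0.614
```

Contact at the expected height; release and lift.

Call:
apply_moves:
  deltas:
    - [0,0,0,0,0,0,0.3]
    - [0,0,0,0,0,0,0.15]
    - [0,0,0,0,0,0,0.1]
    - [0,0,0,0,0,0,0.1]
    - [0,0,-0.02,0,0,0,0.1]
    - [0,0,-0.06,0,0,0,0]
    - [0,0,-0.1,0,0,0,0]
    - [-0.03,0,-0.12,0,0,0,0]

```text
time: 12.88
tool_pos: [0.6498, 0.1213, 0.1391]
tcp_rot: [-3.113, -0.421, -0.02]
wrist_force: [1.5, -0.6, 1.7]
width: 0.996
```

```bash
python3 - <<'E'
from h import *
s=status.read_state();print(s["tool_pos"],s["width"])
print(delta([.4455,.067,.12],np.radians(105.2)),delta([.4455,.067,.0345],np.radians(105.2)))
E
```

```text
[0.64976056 0.1213285  0.13905613] 0.9964909193673844
(array([-0.2116, -0.0019,  0.0163]), array([ 0.0013, -0.0128,  0.0037])) (array([-0.2127, -0.0021,  0.1018]), array([ 0.0013, -0.0128,  0.0037]))
```

Call:
apply_moves:
  deltas:
    - [-0.04,0,0,0,0,0,0]
    - [-0.08,0,0,0,0,0,0]
    - [-0.12,0,0,0,0,0,0]
    - [-0.16,0,0,0,0,0,0]
    - [-0.2,0,0,0,0,0,0]
    - [-0.205,0,0.01,0,0,0,0]
    - [-0.205,0,0.015,0,0,0,0]
    - [-0.205,0,0.015,0,0,0,0]

```text
time: 13.55
tool_pos: [0.4448, 0.0655, 0.117]
tcp_rot: [-3.113, -0.42, 0.0]
wrist_force: [-0.1, -0.3, -0.2]
width: 1.002
```

```bash
python3 - <<'E'
from h import *
im,P=cam("wrist");im,P=cam("wrist"); s=status.read_state();print(s["tool_pos"],s["width"])
cv2.imwrite("pics/w6.png",im[:,:,::-1])
print(proj(P,[[.4455,.067,.052]]))
print(delta([.4455,.067,.034],np.radians(105.2)))
E
```

```text
[0.44676873 0.06583051 0.11812831] 1.0017550351019735
[[319.00130661 257.48905063]]
(array([-0.001 , -0.0015,  0.0841]), array([ 0.0001, -0.0012,  0.0036]))
```

View pics/w6.png

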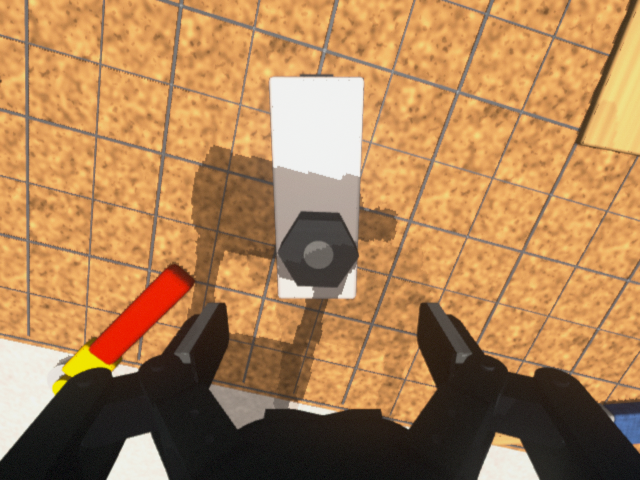

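The weight seems to point its corners along the jaw axis: flats at the top and bottom of the image, around (323,212) and (319,287), centre (318,250). I'll zoom in before gripping.

```bash
python3 - <<'E'
from h import *
im,P=cam("wrist"); s=status.read_state()
cv2.imwrite("pics/w6c.png",cv2.resize(im[195:305,255:385],None,fx=5,fy=5,interpolation=2)[:,:,::-1])
m=(im.max(2)<75).astype(np.uint8); m[:190]=0;m[300:]=0;m[:,:262]=0;m[:,375:]=0
m=cv2.morphologyEx(m,cv2.MORPH_OPEN,np.ones((5,5)))
c=max(cv2.findContours(m,0,1)[0],key=cv2.contourArea); h=cv2.convexHull(c)
a=cv2.approxPolyDP(h,4,True)[:,0]; w=cast(P,a,.052); iR=Ro.from_rotvec(s["tcp_rot"]).inv()
for p,q in zip(a,w): print(p,(iR.apply(q-s["tool_pos"])*1000).round(1)[:2])
E
```

```text
[290 230] [ 18.8 -20.5]
[339 233] [16.7 11.8]
[355 246] [ 7.5 22.6]
[356 259] [-1.8 23.6]
[337 286] [-22.  11.]
[297 284] [-20.5 -16.9]
[280 254] [  1.9 -27.8]
```

View pics/w6c.png

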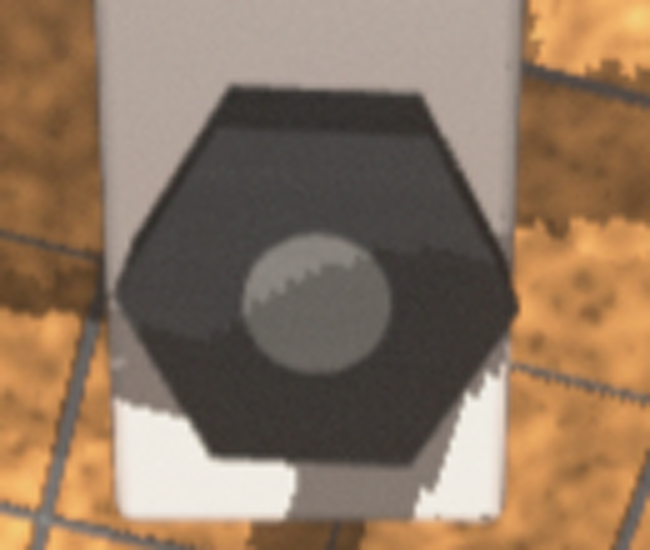

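The zoom confirms it: corners lie on the jaw axis, at crop (118,295) and (517,305), which is 30° off the written description. I'll turn the jaws about −0.5 rad onto a pair of flats.

Call:
apply_moves:
  deltas:
    - [0,-0.001,0,0,0,-0.12,0]
    - [0,-0.001,0.01,0,0,-0.24,0]
    - [0,-0.001,0.03,0,0,-0.36,0]
    - [0,-0.001,0.05,0,0,-0.48,0]
    - [0,-0.001,0.07,0,0,-0.5,0]
    - [0,-0.001,0.08,0,0,-0.5,0]
    - [0,-0.001,0.084,0,0,-0.5,0]
    - [0,-0.001,0.084,0,0,-0.5,0]
  squeeze: 60

```text
time: 14.37
tool_pos: [0.445, 0.0666, 0.033]
tcp_rot: [-2.912, -1.177, 0.003]
wrist_force: [0.5, -0.8, -0.2]
width: 1.004
```

Call:
apply_moves:
  deltas:
    - [0,0,0,0,0,0,0.2]
    - [0,0,0,0,0,0,0.3]
    - [0,0,0,0,0,0,0.4]
    - [0,0,0,0,0,0,0.7]
    - [0,0,0,0,0,0,0.7]
    - [0,0,0,0,0,0,0.7]
    - [0,0,0,0,0,0,0.7]

```text
time: 14.95
tool_pos: [0.4462, 0.0667, 0.0353]
tcp_rot: [2.912, 1.178, 0.004]
wrist_force: [-0.6, 0.4, 5.1]
width: 0.546
```

Call:
apply_moves:
  deltas:
    - [0,0,-0.005,0,0,0,0.8]
    - [0,0,-0.02,0,0,0,0.8]
    - [0,0,-0.05,0,0,0,0.8]
    - [0,0,-0.08,0,0,0,0.8]
    - [0,0,-0.09,0,0,0,0.8]
    - [0,0,-0.09,0,0,0,0.8]

```text
time: 15.45
tool_pos: [0.4475, 0.0667, 0.1269]
tcp_rot: [2.91, 1.177, 0.011]
wrist_force: [0.9, -0.2, -1.6]
width: 0.545
```

```bash
python3 - <<'E'
from h import *
s=status.read_state();print(s["tool_pos"],s["width"],s["q"].round(2),s["wrist_force"])
R=Ro.from_rotvec(s["tcp_rot"]);print(R.as_matrix().round(3))
x=R.as_matrix()[:,0]; print(R.inv().apply(np.array([.4955,.358,.125])-.075*x-s["tool_pos"]))
E
```

```text
[0.4474677  0.0667294  0.12687256] 0.545361585240094 [ 0.09 -0.07  2.18 -0.    1.03  0.9 ] [ 0.91183953 -0.20345161 -1.55589362]
[[ 0.719  0.695  0.007]
 [ 0.695 -0.719  0.001]
 [ 0.005  0.004 -1.   ]]
[ 0.16201611 -0.17597398  0.00238556]
```

Call:
apply_moves:
  deltas:
    - [0.162,-0.176,0,0,0,0,0.8]
    - [0.162,-0.176,0,0,0,0,0.8]
    - [0.162,-0.176,0,0,0,0,0.8]
    - [0.162,-0.176,0,0,0,0,0.8]
    - [0.162,-0.176,0,0,0,0,0.8]
    - [0.162,-0.176,0,0,0,0,0.8]
    - [0.162,-0.176,0,0,0,0,0.8]
    - [0.162,-0.176,0,0,0,0,0.8]

```text
time: 16.12
tool_pos: [0.4373, 0.3064, 0.1212]
tcp_rot: [2.909, 1.183, -0.006]
wrist_force: [0.2, -0.3, -2.8]
width: 0.544
```

```bash
python3 - <<'E'
from h import *
im,P=cam("wrist");im,P=cam("wrist"); s=status.read_state();print(s["tool_pos"],s["width"],s["wrist_force"])
cv2.imwrite("pics/w7.png",im[:,:,::-1])
hs=cv2.cvtColor(im,cv2.COLOR_RGB2HSV).astype(int); m=(hs[...,0]>=17)&(hs[...,0]<30)&(hs[...,1]>70)&(hs[...,1]<200)&(hs[...,2]>90)
m=cv2.morphologyEx(m.astype(np.uint8),cv2.MORPH_OPEN,np.ones((9,9))); blobs(im,P,m,.008,800)
E
```

```text
[0.43746663 0.30437116 0.12156875] 0.5407490606174574 [-0.00919874  0.18509238 -3.70355872]
[327.6 113. ] ctr [0.5066 0.3655] rect mm [509.4 366.3] [51.  73.7] 32.4
```

View pics/w7.png

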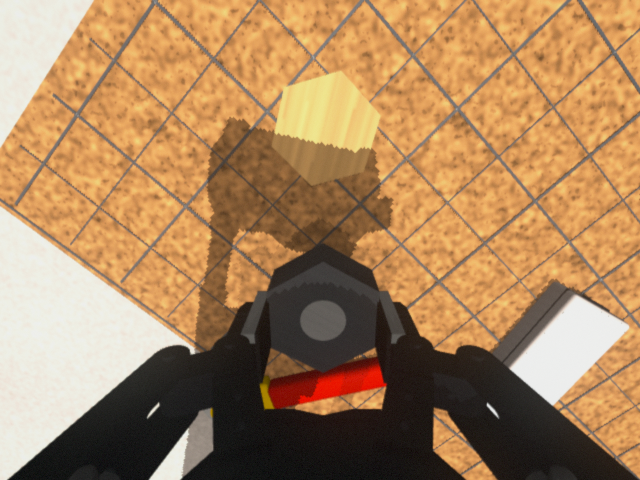

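The weight is held level, hub at (323,320). The hex board's corners put its centre at (327.5,128).

```bash
python3 - <<'E'
from h import *
im,P=cam("wrist"); s=status.read_state(); R=Ro.from_rotvec(s["tcp_rot"])
w=cast(P,(323,320),s["tool_pos"][2]+.0167)[0]; r=cast(P,(327.5,128),.008)[0]
print("w in tool",R.inv().apply(w-s["tool_pos"]),"rest",r,"tool shift wrist-based",R.inv().apply(r-w)); g=(r+[.4925,.362,.008])/2
print("avg",R.inv().apply(g-s["tool_pos"]))
E
```

```text
w in tool [ 0.00272586  0.00101278 -0.01670982] rest [0.4995762  0.35768586 0.008     ] tool shift wrist-based [0.07934333 0.00335743 0.13040913]
avg [0.08102377 0.00036046 0.11370411]
```

Call:
apply_moves:
  deltas:
    - [0.04,0.002,0,0,0,0,0.8]
    - [0.08,0.002,0.01,0,0,0,0.8]
    - [0.08,0.002,0.04,0,0,0,0.8]
    - [0.08,0.002,0.075,0,0,0,0.8]
    - [0.08,0.002,0.093,0,0,0,0.8]
    - [0.08,0.002,0.1,0,0,0,0.8]
    - [0.08,0.002,0.101,0,0,0,0.8]
    - [0.08,0.002,0.101,0,0,0,0.8]

```text
time: 16.93
tool_pos: [0.4982, 0.3589, 0.0229]
tcp_rot: [2.913, 1.176, -0.0]
wrist_force: [0.5, -0.5, -3.0]
width: 0.547
```

Call:
apply_moves:
  deltas:
    - [0,0,0.001,0,0,0,0.8]
    - [0,0,0.002,0,0,0,0.8]
    - [0,0,0.002,0,0,0,0.8]
    - [0,0,0.002,0,0,0,0.8]

```text
time: 17.27
tool_pos: [0.4986, 0.3604, 0.0222]
tcp_rot: [-2.912, -1.178, -0.004]
wrist_force: [0.5, 0.4, -2.7]
width: 0.548
```

Call:
apply_moves:
  deltas:
    - [0,0,0.001,0,0,0,0.8]
    - [0,0,0.0015,0,0,0,0.8]
    - [0,0,0.0015,0,0,0,0.8]
    - [0,0,0.0015,0,0,0,0.8]

```text
time: 17.6
tool_pos: [0.4977, 0.3598, 0.0192]
tcp_rot: [2.912, 1.178, -0.0]
wrist_force: [0.5, 0.8, -2.8]
width: 0.543
```

Call:
apply_moves:
  deltas:
    - [0,0,0.001,0,0,0,0.8]
    - [0,0,0.002,0,0,0,0.8]
    - [0,0,0.002,0,0,0,0.8]
    - [0,0,0.002,0,0,0,0.8]

```text
time: 17.93
tool_pos: [0.4977, 0.3597, 0.0171]
tcp_rot: [2.912, 1.178, -0.001]
wrist_force: [0.3, -0.9, -3.3]
width: 0.542
```

Call:
apply_moves:
  deltas:
    - [0,0,0.001,0,0,0,0.8]
    - [0,0,0.001,0,0,0,0.8]
    - [0,0,0.001,0,0,0,0.8]
    - [0,0,0.001,0,0,0,0.8]

```text
time: 18.27
tool_pos: [0.4978, 0.3598, 0.0163]
tcp_rot: [-2.912, -1.178, 0.0]
wrist_force: [-0.2, 0.6, -2.9]
width: 0.543
```

Call:
apply_moves:
  deltas:
    - [0,0,0.001,0,0,0,0.8]
    - [0,0,0.001,0,0,0,0.8]
    - [0,0,0.001,0,0,0,0.8]

```text
time: 18.52
tool_pos: [0.498, 0.3599, 0.0153]
tcp_rot: [-2.912, -1.178, -0.0]
wrist_force: [0.0, -0.0, -3.6]
width: 0.545
```

Call:
apply_moves:
  deltas:
    - [0,0,0.001,0,0,0,0.8]
    - [0,0,0.001,0,0,0,0.8]
    - [0,0,0.001,0,0,0,0.8]

```text
time: 18.77
tool_pos: [0.498, 0.3599, 0.0153]
tcp_rot: [-2.912, -1.178, -0.0]
wrist_force: [-2.7, -2.1, 5.9]
width: 0.545
```

Call:
apply_moves:
  deltas:
    - [0,0,0,0,0,0,0.35]
    - [0,0,0,0,0,0,0.2]
    - [0,0,0,0,0,0,0.1]
    - [0,0,0,0,0,0,0.1]
    - [0,0,-0.02,0,0,0,0.1]
    - [0,0,-0.06,0,0,0,0]
    - [0,0,-0.1,0,0,0,0]
    - [0,0,-0.13,0,0,0,0]

```text
time: 19.43
tool_pos: [0.4986, 0.3603, 0.1471]
tcp_rot: [-2.912, -1.178, -0.004]
wrist_force: [1.4, 0.7, -0.3]
width: 0.999
```

```bash
python3 - <<'E'
from h import *
s=status.read_state();print(s["tool_pos"],s["width"],s["q"].round(2))
print(delta([.455,.072,.145],np.radians(105.2)))
E
```

```text
[0.49856109 0.36033663 0.147081  ] 0.9988590646855932 [0.59 0.22 1.82 0.   1.1  1.39]
(array([-0.2318,  0.177 ,  0.0016]), array([-2.000e-04, -2.300e-03,  5.035e-01]))
```

Call:
apply_moves:
  deltas:
    - [-0.231,0.177,0,0,0,0.06,0]
    - [-0.231,0.177,0,0,0,0.12,0]
    - [-0.231,0.177,0,0,0,0.2,0]
    - [-0.231,0.177,0,0,0,0.3,0]
    - [-0.231,0.177,0,0,0,0.4,0]
    - [-0.231,0.177,0,0,0,0.5,0]
    - [-0.231,0.177,0,0,0,0.5,0]
    - [-0.231,0.177,0,0,0,0.5,0]

```text
time: 20.1
tool_pos: [0.4534, 0.0662, 0.144]
tcp_rot: [3.112, 0.412, -0.002]
wrist_force: [-0.3, 1.8, 0.2]
width: 1.003
```

Call:
apply_moves:
  deltas:
    - [0,0,0,0,0,0,0]
    - [0,0,0,0,0,0,0]

```text
time: 20.27
tool_pos: [0.4552, 0.072, 0.1445]
tcp_rot: [-3.113, -0.419, -0.001]
wrist_force: [0.2, -0.4, -0.7]
width: 1.001
```

```bash
python3 - <<'E'
from h import *
s=status.read_state();print(s["tool_pos"],s["tcp_rot"])
print(delta([.455,.072,.145],np.radians(105.2)))
E
```

```text
[0.4552027  0.07204577 0.14448953] [-3.11299571e+00 -4.18843256e-01 -1.30461989e-03]
(array([-0.0002, -0.    , -0.0005]), array([-0.0004, -0.0009,  0.0022]))
```

```bash
python3 - <<'E'
from h import *
im,P=cam("wrist"); s=status.read_state(); R=Ro.from_rotvec(s["tcp_rot"])
hs=cv2.cvtColor(im,cv2.COLOR_RGB2HSV).astype(int)
m=((hs[...,1]<60)&(hs[...,2]>70)).astype(np.uint8); m[320:]=0
m=cv2.morphologyEx(m,cv2.MORPH_OPEN,np.ones((5,5)))
for c in cv2.findContours(m,0,1)[0]:
    if cv2.contourArea(c)<3000: continue
    r=cv2.minAreaRect(c);b=cv2.boxPoints(r)
    w=R.inv().apply(cast(P,b,.028)-s["tool_pos"])[:,:2]*1000
    print(b.round(1).tolist(),w.round(1).tolist(),"centre",w.mean(0))
    r=cv2.minAreaRect((R.inv().apply(cast(P,c[:,0],.028)-s["tool_pos"])[:,:2]*1000).astype(np.float32)); print(r)
E
```

```text
[[281.0, 96.0], [363.0, 96.0], [363.0, 294.0], [281.0, 294.0]] [[104.5, -28.1], [104.4, 31.0], [-54.9, 36.8], [-54.7, -34.8]] centre [24.84560964  1.19984608]
((24.90467071533203, 1.0144672393798828), (159.15907287597656, 61.149269104003906), 0.39693406224250793)
```

Call:
apply_moves:
  deltas:
    - [0.023,0.001,0.03,0,0,0.005,0]
    - [0.023,0.001,0.07,0,0,0.005,0]
    - [0.023,0.001,0.105,0,0,0.005,0]
    - [0.023,0.001,0.125,0,0,0.005,0]
    - [0.023,0.001,0.135,0,0,0.005,0]
    - [0.023,0.001,0.139,0,0,0.005,0]
    - [0.023,0.001,0.139,0,0,0.005,0]
  squeeze: 70

```text
time: 20.9
tool_pos: [0.4773, 0.0782, 0.0048]
tcp_rot: [-3.114, -0.416, 0.002]
wrist_force: [0.7, 0.5, 0.9]
width: 1.004
```

Call:
apply_moves:
  deltas:
    - [0,0,0,0,0,0,0.1]
    - [0,0,0,0,0,0,0.2]
    - [0,0,0,0,0,0,0.3]
    - [0,0,0,0,0,0,0.6]
    - [0,0,0,0,0,0,0.6]
    - [0,0,0,0,0,0,0.6]
    - [0,0,0,0,0,0,0.6]

```text
time: 21.48
tool_pos: [0.4795, 0.0776, 0.0076]
tcp_rot: [-3.114, -0.413, -0.007]
wrist_force: [-0.9, 1.7, 4.9]
width: 0.711
```

Call:
apply_moves:
  deltas:
    - [0,0,-0.005,0,0,0,0.6]
    - [0,0,-0.02,0,0,0,0.6]
    - [0,0,-0.05,0,0,0,0.6]
    - [0,0,-0.09,0,0,0,0.6]
    - [0,0,-0.12,0,0,0,0.6]
    - [0,0,-0.12,0,0,0,0.6]
    - [0,0,-0.12,0,0,0,0.6]

```text
time: 22.07
tool_pos: [0.4795, 0.0772, 0.1284]
tcp_rot: [3.114, 0.413, 0.01]
wrist_force: [-0.5, 0.0, -2.7]
width: 0.706
```

```bash
python3 - <<'E'
from h import *
print({k:np.round(v,3) for k,v in status.read_state().items() if k in("tool_pos","width","wrist_force")})
for n,ok in(("top",11),("scene",9),("wrist",9)):
    im,P=cam(n); cv2.imwrite(f"pics/{n}9.png",im[:,:,::-1])
    hs=cv2.cvtColor(im,cv2.COLOR_RGB2HSV).astype(int); m=(hs[...,0]>=16)&(hs[...,0]<30)&(hs[...,1]>70)&(hs[...,1]<150)&(hs[...,2]>100)
    m=cv2.morphologyEx(cv2.morphologyEx(m.astype(np.uint8),cv2.MORPH_OPEN,np.ones((ok,ok))),cv2.MORPH_CLOSE,np.ones((5,5))); print(n);blobs(im,P,m,.008,300)
print(delta([.66,-.134,.12],np.radians(95.1)))
E
```

```text
{'tool_pos': array([0.479, 0.077, 0.128]), 'wrist_force': array([-0.549,  0.038, -2.746]), 'width': np.float64(0.706)}
top
[371.4 207.7] ctr [ 0.6593 -0.1242] rect mm [ 658.  -129.8] [185.5  85.8] 5.7
scene
wrist
[  5.8 126.8] ctr [0.4961 0.3245] rect mm [495.5 323.3] [10.7 34.6] 87.9
[615.  127.9] ctr [ 0.6129 -0.112 ] rect mm [ 614.5 -101.1] [129.8  50.9] 32.0
(array([0.123 , 0.2516, 0.0033]), array([-0.0002,  0.0031,  0.1747]))
```

View pics/wrist9.png

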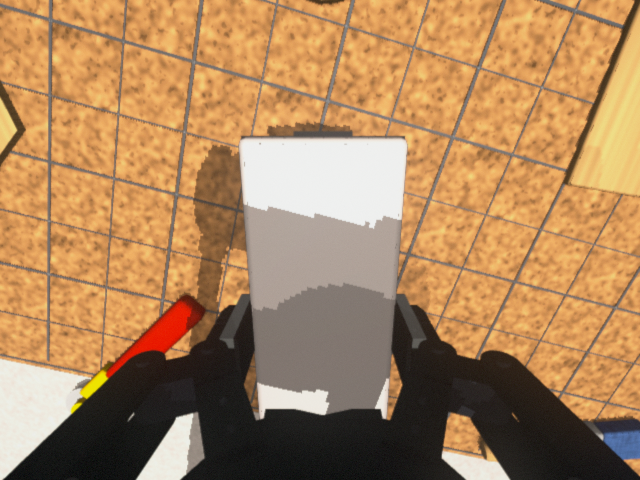

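The case is held square, front edge at row 137. Top camera measures the board at 185.5×85.8 mm, centre (0.658,−0.130), angle 5.7°.

Call:
apply_moves:
  deltas:
    - [0.126,0.249,0,0,0,0.04,0.6]
    - [0.126,0.249,0,0,0,0.08,0.6]
    - [0.126,0.249,0,0,0,0.12,0.6]
    - [0.126,0.249,0,0,0,0.168,0.6]
    - [0.126,0.249,0,0,0,0.168,0.6]
    - [0.126,0.249,0,0,0,0.168,0.6]
    - [0.126,0.249,0,0,0,0.168,0.6]
    - [0.126,0.249,0,0,0,0.168,0.6]

```text
time: 22.88
tool_pos: [0.6661, -0.1352, 0.1224]
tcp_rot: [3.137, 0.145, -0.001]
wrist_force: [0.4, 0.4, -1.7]
width: 0.71
```

Call:
apply_moves:
  deltas:
    - [0,0,0.04,0,0,0,0.6]
    - [0,0,0.07,0,0,0,0.6]
    - [0,0,0.075,0,0,0,0.6]
    - [0,0,0.075,0,0,0,0.6]

```text
time: 23.22
tool_pos: [0.6588, -0.129, 0.0444]
tcp_rot: [-3.135, -0.15, 0.018]
wrist_force: [-0.7, -0.4, -2.0]
width: 0.706
```

```bash
python3 - <<'E'
from h import *
im,P=cam("wrist");im,P=cam("wrist"); s=status.read_state();R=Ro.from_rotvec(s["tcp_rot"]);print(s["tool_pos"],s["width"],s["wrist_force"])
cv2.imwrite("pics/w10.png",im[:,:,::-1])
z=s["tool_pos"][2]
a=np.radians(5.7);b=np.array([.6602,-.131])+np.array([[93,43],[93,-43],[-93,-43],[-93,43]])/1000@np.array([[np.cos(a),np.sin(a)],[-np.sin(a),np.cos(a)]])
print("board corners px",proj(P,np.c_[b,[.008]*4]).round(1).tolist())
print("case corners px",proj(P,s["tool_pos"]+R.apply([[.08,-.031,-.0204],[.08,.031,-.0204]])).round(1).tolist())
print(delta([.662,-.131,.016],np.radians(95.7)))
E
```

```text
[ 0.66353052 -0.12999683  0.05001742] 0.7054693845849856 [ 0.76934773 -0.04533795 -1.26752004]
board corners px [[238.9, 109.6], [407.1, 108.8], [386.1, 397.6], [261.9, 397.8]]
case corners px [[231.1, 130.0], [412.4, 129.8]]
(array([-0.0016,  0.0009,  0.034 ]), array([-0.0004,  0.0011, -0.0033]))
```

View pics/w10.png

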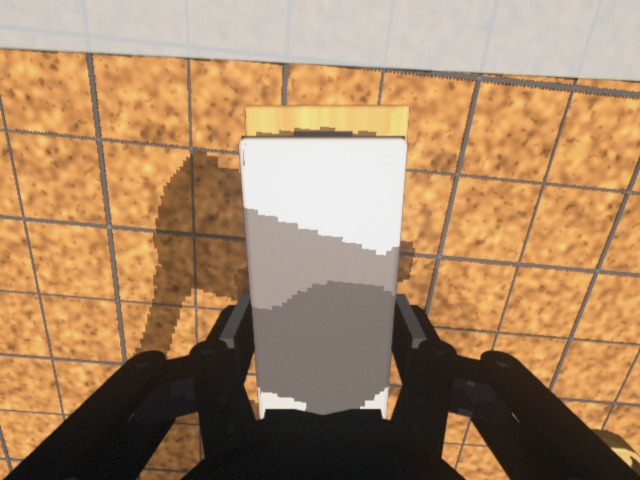

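Board front corners are at (245,106) and (408,106); case front corners at (240,140) and (406,140). The case looks narrower than predicted, so I'll work out its height and tilt from the edge widths.

```bash
python3 - <<'E'
from h import *
T=vision.get_calibration("wrist")["tool_from_camera"];f=240/np.tan(np.radians(71.9576/2));cx,cy=322.63,239.17
im=cv2.imread("pics/w10.png")[:,:,::-1]; hs=cv2.cvtColor(np.ascontiguousarray(im),cv2.COLOR_RGB2HSV).astype(int)
for row in(145,170,200,230,260,280):
    l=np.flatnonzero((hs[row,225:425,1]<55)&(hs[row,225:425,2]>80))+225; w=l.max()-l.min()+1
    D=f*.062/w; uc=(l.max()+l.min())/2
    p=T@[ (uc-cx)/f*D,(row-cy)/f*D,D,1]; print(row,l.min(),l.max(),(p[:3]*1000).round(1))
print(f)
E
```

```text
145 239 406 [ 76.7   0.9 -15.6]
170 241 417 [ 68.6   3.2 -24.8]
200 243 402 [ 56.2   0.9 -16. ]
230 245 400 [ 44.2   0.9 -16.5]
260 248 398 [ 31.2   1.  -16.2]
280 249 396 [ 22.3   0.8 -16.3]
330.5888238346551
```

```bash
python3 - <<'E'
from h import *
im,P=cam("wrist"); s=status.read_state();R=Ro.from_rotvec(s["tcp_rot"]);z=s["tool_pos"][2];print(s["tool_pos"])
t=lambda uv,h:(R.inv().apply(cast(P,uv,h)-s["tool_pos"])*1000).round(1)[:,:2]
print("board",t([(245.5,106.5),(408,106.5)],.008).tolist())
print("case",t([(240,138.5),(406.5,138.5)],z+.0195).tolist())
E
```

```text
[ 0.66484804 -0.13029399  0.05165193]
board [[92.0, -39.5], [91.9, 44.7]]
case [[77.9, -28.4], [77.9, 29.9]]
```

Call:
apply_moves:
  deltas:
    - [0,0.001,0.015,0,0,0,0.6]
    - [0,0.001,0.025,0,0,0,0.6]
    - [0,0.001,0.03,0,0,0,0.6]
    - [0,0.001,0.031,0,0,0,0.6]
    - [0,0.001,0.031,0,0,0,0.6]
    - [0,0.001,0.031,0,0,0,0.6]

```text
time: 23.87
tool_pos: [0.664, -0.1314, 0.0193]
tcp_rot: [-3.138, -0.15, 0.0]
wrist_force: [-0.8, -0.4, -2.0]
width: 0.708
```

Call:
apply_moves:
  deltas:
    - [0,0,0.001,0,0,0,0.6]
    - [0,0,0.001,0,0,0,0.6]
    - [0,0,0.001,0,0,0,0.6]

```text
time: 24.12
tool_pos: [0.6643, -0.1315, 0.0187]
tcp_rot: [3.138, 0.15, 0.001]
wrist_force: [0.2, 0.1, -1.3]
width: 0.709
```

Call:
apply_moves:
  deltas:
    - [0,0,0.001,0,0,0,0.6]
    - [0,0,0.002,0,0,0,0.6]
    - [0,0,0.002,0,0,0,0.6]
    - [0,0,0.002,0,0,0,0.6]

```text
time: 24.45
tool_pos: [0.6639, -0.1313, 0.0162]
tcp_rot: [-3.138, -0.15, 0.0]
wrist_force: [-0.5, -0.8, -2.8]
width: 0.706
```

Call:
apply_moves:
  deltas:
    - [0,0,0.001,0,0,0,0.6]
    - [0,0,0.001,0,0,0,0.6]
    - [0,0,0.001,0,0,0,0.6]

```text
time: 24.7
tool_pos: [0.6642, -0.1314, 0.0157]
tcp_rot: [3.138, 0.15, 0.001]
wrist_force: [-1.3, 0.1, 0.7]
width: 0.708
```

Call:
apply_moves:
  deltas:
    - [0,0,0.0005,0,0,0,0.6]
    - [0,0,0.0005,0,0,0,0.2]
    - [0,0,0.0005,0,0,0,0]
    - [0,0,0.0005,0,0,0,0]
    - [0,0,-0.01,0,0,0,0]
    - [0,0,-0.05,0,0,0,0]
    - [0,0,-0.09,0,0,0,0]
    - [0,0,-0.13,0,0,0,0]

```text
time: 25.37
tool_pos: [0.6633, -0.1312, 0.1464]
tcp_rot: [-3.137, -0.15, 0.003]
wrist_force: [0.9, -0.6, 1.8]
width: 1.0
```

Call:
apply_moves:
  deltas:
    - [-0.06,0,-0.02,0,0,0,0]
    - [-0.12,0,-0.04,0,0,0,0]
    - [-0.16,0,-0.06,0,0,0,0]
    - [-0.2,0,-0.08,0,0,0,0]
    - [-0.23,0,-0.1,0,0,0,0]
    - [-0.23,0,-0.1,0,0,0,0]
    - [-0.23,0,-0.1,0,0,0,0]
    - [-0.23,0,-0.1,0,0,0,0]

```text
time: 26.03
tool_pos: [0.4348, -0.154, 0.2482]
tcp_rot: [3.136, 0.148, 0.009]
wrist_force: [0.5, -0.3, -0.8]
width: 0.998
```

```bash
python3 - <<'E'
from h import *
im,P=cam("top"); s=status.read_state();print(s["tool_pos"],s["wrist_force"])
C=[cv2.resize(im[y-40:y+40,x-55:x+55],(400,291),interpolation=2) for x,y in((165,282),(265,206),(374,208),(467,267))]
cv2.imwrite("pics/t11.png",np.vstack([np.hstack(C[:2]),np.hstack(C[2:])])[:,:,::-1])
m=im.copy();cv2.imwrite("pics/topfull.png",m[:,:,::-1])
E
```

```text
[ 0.43535154 -0.15370913  0.24683484] [ 0.0601345   0.0602946  -0.40495209]
```

View pics/t11.png

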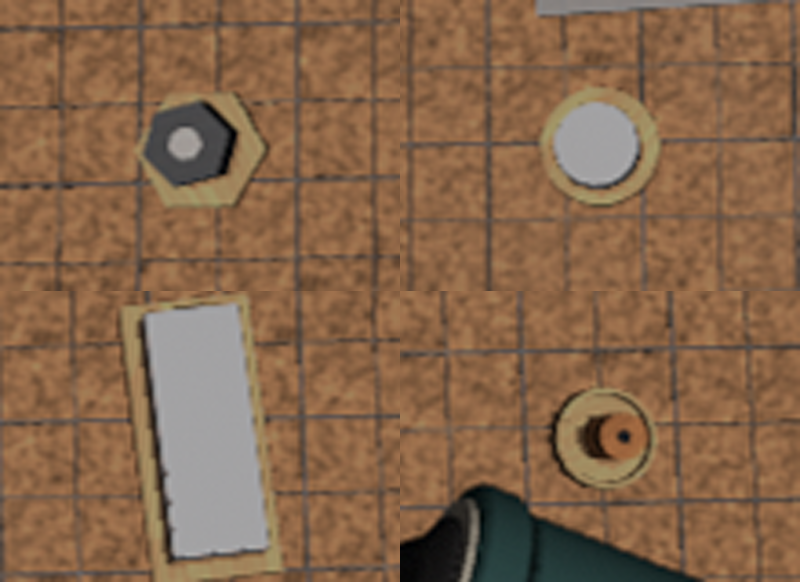

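The hub is at crop (185,144) against the hex board centre (202,150). The tin looks centred, and the reel stands inside the cup. The case sits right of middle on its board. Computing offsets next.

```bash
python3 - <<'E'
from h import *
im,P=cam("top"); k=110/400; k2=80/291
def w(u,v,x0,y0,z): return cast(P,(x0+u*k,y0+v*k2),z)[0,:2]*1000
def W(pts,x0,y0,z): return np.mean([w(*p,x0,y0,z) for p in pts],0)
o=(165-55,282-40);h=w(185,144,*o,.032);r=w(202,150,*o,.008);print("hex",h,r,h-r)
o=(265-55,206-40);t=w(597-400,143,*o,.032);r=w(600-400,146,*o,.008);print("tin",t,r,t-r)
o=(374-55,208-40);c=W([(143,24),(240,12),(270,259),(172,269)],*o,.036);b=W([(122,16),(247,2),(282,279),(157,294)],*o,.008);print("case",c,b,c-b)
o=(467-55,267-40);a=w(624-400,436-291,*o,.044);b=w(604-400,438-291,*o,.016);print("reel",a,b,a-b)
hs=cv2.cvtColor(im,cv2.COLOR_RGB2HSV);m=((hs[...,1]<50)&(hs[...,2]>110));q=np.zeros_like(m);q[165:255,345:405]=1
print("case blob z36");blobs(im,P,m&q,.036,500)
q[:]=0;q[185:225,245:285]=1;print("tin blob z32");blobs(im,P,m&q,.032,200)
E
```

```text
hex [495.02798265 362.08353172] [490.93833034 358.76103137] [4.08965231 3.32250035]
tin [665.55113028 126.93007102] [667.18175716 127.36243876] [-1.63062689 -0.43236774]
case [ 657.7275395  -130.68957765] [ 657.50979634 -131.5566568 ] [0.21774316 0.86707915]
reel [ 513.91184183 -349.84859166] [ 513.29308621 -346.1940091 ] [ 0.61875562 -3.65458256]
case blob z36
[375.3 206. ] ctr [ 0.6591 -0.1297] rect mm [ 659.9 -129.6] [158.4  61.7] 5.5
tin blob z32
[263.4 205. ] ctr [0.6663 0.1286] rect mm [665.8 129. ] [51.  52.2] 44.0
```

```bash
python3 - <<'E'
from h import *
im,P=cam("top")
def hull(m,z,lab):
    m=cv2.morphologyEx(m.astype(np.uint8),cv2.MORPH_OPEN,np.ones((3,3)))
    c=max(cv2.findContours(m,0,1)[0],key=cv2.contourArea);h=cv2.convexHull(c);M=cv2.moments(h);u=(M["m10"]/M["m00"],M["m01"]/M["m00"])
    print(lab,np.round(u,1),cv2.boundingRect(h),cast(P,u,z)[0,:2]*1000)
i0=cv2.imread("pics/top0.png")[:,:,::-1].copy()
def wood(im):
    h=cv2.cvtColor(im,cv2.COLOR_RGB2HSV).astype(int);return (h[...,0]>=16)&(h[...,0]<30)&(h[...,1]>70)&(h[...,1]<125)&(h[...,2]>125)
def roi(x,y,r):
    q=np.zeros((480,640),bool);q[y-r:y+r,x-r:x+r]=1;return q
hs=cv2.cvtColor(im,cv2.COLOR_RGB2HSV)
q=roi(165,282,24)
hull(wood(i0)&q,.008,"hexrest t0");hull((wood(im)|(im.max(2)<0))&q,.008,"hexrest now")
g=(hs[...,1]<60)&q; hull(g,.020,"weight")
q=roi(467,267,20);hull(wood(i0)&q,.014,"cup t0");hull(wood(im)&q,.014,"cup now")
q=roi(265,206,24);hull(wood(i0)&q,.008,"tinrest t0")
E
```

```text
hexrest t0 [164.3 282.9] (148, 268, 34, 31) [491.74324539 361.74302945]
hexrest now [167.5 284.8] (152, 267, 30, 32) [487.2590289  354.26014859]
weight [161.5 281. ] (150, 270, 24, 23) [496.26448967 364.48264883]
cup t0 [466.8 267.2] (456, 254, 23, 27) [ 513.94298498 -343.72987655]
cup now [465.6 267.1] (455, 254, 22, 27) [ 514.23037552 -341.05372152]
tinrest t0 [264.6 205.4] (249, 190, 32, 32) [668.84556367 128.32604339]
```

The weight sits about 5 mm from its board's middle, at roughly (+4.5, +2.9) mm. The tin and case are within 2–3 mm. I'll pick the weight up again and recentre it.

```bash
python3 - <<'E'
from h import *
print(delta([.498,.36,.15],np.radians(-46)),status.read_state()["q"].round(2))
E
```

```text
(array([ 0.1113, -0.5049,  0.0952]), array([-2.00e-04, -2.00e-04, -6.72e-01])) [-0.39 -0.16  2.02  0.    1.28  1.08]
```

Call:
apply_moves:
  deltas:
    - [0.06,-0.27,0,0,0,-0.08,0]
    - [0.06,-0.27,0,0,0,-0.16,0]
    - [0.06,-0.27,0,0,0,-0.24,0]
    - [0.06,-0.27,0,0,0,-0.32,0]
    - [0.06,-0.27,0,0,0,-0.4,0]
    - [0.06,-0.27,0,0,0,-0.48,0]
    - [0.06,-0.27,0,0,0,-0.56,0]
    - [0.06,-0.27,0,0,0,-0.67,0]

```text
time: 26.85
tool_pos: [0.4695, 0.1266, 0.2437]
tcp_rot: [-2.906, -1.187, 0.003]
wrist_force: [-0.1, 0.0, -0.4]
width: 1.003
```

Call:
apply_moves:
  deltas:
    - [0,0,0,0,0,0,0]
    - [0,0,0,0,0,0,0]

```text
time: 27.02
tool_pos: [0.4689, 0.1219, 0.2438]
tcp_rot: [-2.914, -1.172, 0.005]
wrist_force: [-0.2, -1.2, -0.7]
width: 1.001
```

```bash
python3 - <<'E'
from h import *
print(delta([.498,.36,.15],np.radians(-46)),status.read_state()["tool_pos"].round(4))
E
```

```text
(array([ 0.1861, -0.1516,  0.0935]), array([-0.0014,  0.0026, -0.0032])) [0.4689 0.1219 0.2438]
```

Call:
apply_moves:
  deltas:
    - [0.186,-0.152,0.09,0,0,0,0]
    - [0.186,-0.152,0.09,0,0,0,0]
    - [0.186,-0.152,0.09,0,0,0,0]
    - [0.186,-0.152,0.09,0,0,0,0]
    - [0.186,-0.152,0.09,0,0,0,0]
    - [0.186,-0.152,0.09,0,0,0,0]
    - [0.186,-0.152,0.09,0,0,0,0]
    - [0.186,-0.152,0.09,0,0,0,0]

```text
time: 27.68
tool_pos: [0.497, 0.3603, 0.1524]
tcp_rot: [2.914, 1.173, -0.007]
wrist_force: [0.1, -0.2, 0.1]
width: 0.999
```

Call:
apply_moves:
  deltas:
    - [0,0,0,0,0,0,0]
    - [0,0,0,0,0,0,0]
    - [0,0,0,0,0,0,0]

```text
time: 27.93
tool_pos: [0.4983, 0.3581, 0.1562]
tcp_rot: [2.915, 1.17, 0.002]
wrist_force: [0.1, 0.5, 0.0]
width: 1.002
```

```bash
python3 - <<'E'
from h import *
s=status.read_state();print(delta([.498,.36,.0145],np.radians(-46)),s["tool_pos"].round(4))
print("shift",Ro.from_rotvec(s["tcp_rot"]).inv().apply([-.0043,-.003,0]))
E
```

```text
(array([ 0.001 , -0.0017,  0.1417]), array([ 0.0005, -0.0009, -0.0047])) [0.4983 0.3581 0.1562]
shift [-5.18100798e-03 -8.04444895e-04 -4.97019360e-06]
```

Call:
apply_moves:
  deltas:
    - [0.001,-0.002,0.04,0,0,-0.005,0]
    - [0.001,-0.002,0.08,0,0,-0.005,0]
    - [0.001,-0.002,0.115,0,0,-0.005,0]
    - [0.001,-0.002,0.132,0,0,-0.005,0]
    - [0.001,-0.002,0.139,0,0,-0.005,0]
    - [0.001,-0.002,0.141,0,0,-0.005,0]
    - [0.001,-0.002,0.141,0,0,-0.005,0]
  squeeze: 60

```text
time: 28.52
tool_pos: [0.498, 0.3615, 0.0154]
tcp_rot: [-2.912, -1.179, -0.002]
wrist_force: [0.4, -0.5, 0.6]
width: 1.006
```

Call:
apply_moves:
  deltas:
    - [0,0,0,0,0,0,0.2]
    - [0,0,0,0,0,0,0.3]
    - [0,0,0,0,0,0,0.4]
    - [0,0,0,0,0,0,0.8]
    - [0,0,0,0,0,0,0.8]
    - [0,0,0,0,0,0,0.8]

```text
time: 29.02
tool_pos: [0.4985, 0.3627, 0.0165]
tcp_rot: [-2.911, -1.181, -0.006]
wrist_force: [0.4, -1.4, 6.7]
width: 0.542
```

Call:
apply_moves:
  deltas:
    - [0,0,-0.004,0,0,0,0.8]
    - [0,0,-0.008,0,0,0,0.8]
    - [-0.003,0,-0.008,0,0,0,0.8]
    - [-0.005,-0.001,-0.008,0,0,0,0.8]
    - [-0.005,-0.001,-0.004,0,0,0,0.8]
    - [-0.005,-0.001,-0.003,0,0,0,0.8]
    - [-0.005,-0.001,-0.003,0,0,0,0.8]

```text
time: 29.6
tool_pos: [0.4922, 0.3587, 0.0167]
tcp_rot: [2.911, 1.181, -0.002]
wrist_force: [-0.8, -0.2, -2.6]
width: 0.545
```

Call:
apply_moves:
  deltas:
    - [0,0,0.001,0,0,0,0.8]
    - [0,0,0.001,0,0,0,0.8]
    - [0,0,0.001,0,0,0,0.8]

```text
time: 29.85
tool_pos: [0.4925, 0.3589, 0.0166]
tcp_rot: [2.911, 1.181, -0.001]
wrist_force: [-2.8, -1.9, 4.0]
width: 0.538
```

Call:
apply_moves:
  deltas:
    - [0,0,0.001,0,0,0,0.8]
    - [0,0,0.001,0,0,0,0.8]
    - [0,0,0.001,0,0,0,0.8]

```text
time: 30.1
tool_pos: [0.4925, 0.3589, 0.0165]
tcp_rot: [2.911, 1.181, -0.001]
wrist_force: [-5.8, -4.4, 9.7]
width: 0.545
```

Seated. Release, lift and move clear.

Call:
apply_moves:
  deltas:
    - [0,0,-0.001,0,0,0,0.35]
    - [0,0,-0.001,0,0,0,0.2]
    - [0,0,-0.001,0,0,0,0.1]
    - [0,0,-0.001,0,0,0,0.1]
    - [0,0,-0.02,0,0,0,0.1]
    - [0,0,-0.06,0,0,0,0]
    - [0,0,-0.1,0,0,0,0]
    - [0,0,-0.14,0,0,0,0]

```text
time: 30.77
tool_pos: [0.4921, 0.3586, 0.1558]
tcp_rot: [2.911, 1.181, -0.003]
wrist_force: [0.6, 0.3, 0.2]
width: 0.999
```

Call:
apply_moves:
  deltas:
    - [-0.2,0.16,-0.06,0,0,0,0]
    - [-0.2,0.16,-0.06,0,0,0,0]
    - [-0.2,0.16,-0.06,0,0,0,0]
    - [-0.2,0.16,-0.06,0,0,0,0]
    - [-0.2,0.16,-0.06,0,0,0,0]
    - [-0.2,0.16,-0.06,0,0,0,0]
    - [-0.2,0.16,-0.06,0,0,0,0]
    - [-0.2,0.16,-0.06,0,0,0,0]

```text
time: 31.43
tool_pos: [0.4611, 0.1021, 0.2165]
tcp_rot: [2.912, 1.175, 0.004]
wrist_force: [0.2, 0.9, 0.9]
width: 0.999
```

Call:
apply_moves:
  deltas:
    - [0,0,0,0,0,0,0]
    - [0,0,0,0,0,0,0]
    - [0,0,0,0,0,0,0]

```text
time: 31.68
tool_pos: [0.4606, 0.1058, 0.2147]
tcp_rot: [-2.91, -1.183, 0.001]
wrist_force: [-0.7, -0.4, 0.6]
width: 0.994
```

```bash
python3 - <<'E'
from h import *
im,P=cam("top")
hs=cv2.cvtColor(im,cv2.COLOR_RGB2HSV);m=(hs[...,1]<60).astype(np.uint8);q=np.zeros_like(m);q[258:306,141:189]=1
m=cv2.morphologyEx(m&q,cv2.MORPH_OPEN,np.ones((3,3)));c=max(cv2.findContours(m,0,1)[0],key=cv2.contourArea);h=cv2.convexHull(c);M=cv2.moments(h);u=(M["m10"]/M["m00"],M["m01"]/M["m00"])
print("weight",u,cast(P,u,.020)[0,:2]*1000,"rest 491.7 361.7")
cv2.imwrite("pics/end.png",cv2.resize(im[140:360,100:520],(800,419),interpolation=2)[:,:,::-1])
E
```

```text
weight (162.43027210884352, 284.0565476190476) [489.2910439  362.22873455] rest 491.7 361.7
```

View pics/end.png

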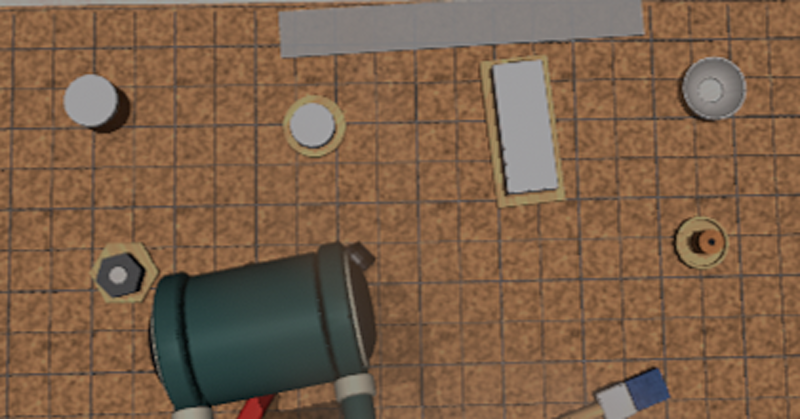

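All pieces stand on their rests: weight at (120,274), tin (313,126), case (525,128), reel (708,241). The dish and jar have not moved. Handing in.

```bash
python3 -c "
from workcell import job
print(job.finish_job())"
```

```text
the job is handed in; nothing more can be done
None
```

I took the stack apart from the top down: reel into the cup, then tin, weight and case onto their boards. The job was handed in at about 32 s of the 109 s allowed, with the gripper open and clear. No verdict was reported.

**Last checks (top camera):**

| Piece | Distance from the middle of its rest |
|---|---|
| Tin | about 2 mm |
| Weight | about 2.5 mm |
| Case | 1–3 mm, lying along its board (5.5° against 5.7°) |
| Reel | about 4 mm, standing inside the cup |

The last top picture shows every piece upright and the pin dish and button jar where they were.

**What disagreed or needed mending:**
- **Weight's orientation:** its corners, not its flats, pointed along the case's y, against the description, so I turned the jaws 30° to grip two flats.
- **Weight's first placing:** it landed about 5 mm off the middle, so I picked it up again and recentred it.
- **Cameras:** the wrist and top cameras disagreed by 4–7 mm. I used values between the two, so the distances above are good to about 2–3 mm.

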